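# Open the label printer for a new roll

## Robot

A 6-joint arm with a two-finger parallel gripper is mounted at the origin on the work surface. World frame = base frame: x ahead of the robot, y to its left, z up, the work surface at z = 0. Lengths are in mm, angles in rad, forces in N, time in s.
With the tool pointing down it reaches from about 275 to 750 mm from the base axis. Payload 10.2 kg.
Tool frame: the origin (TCP) lies between the finger pads; the fingertips stand 17 mm ahead of it and the grasp point (between the pads) lies 2 mm behind it; z points along the fingers, y is the line along which they close (so a half turn about z gives the same grasp; the last joint's range is limited). The gripper opens to 85 mm and grips with 20 to 120 N. Pads are 22 mm wide; open, the fingers measure 114 mm over their backs; the gripper's body (76 mm by 85 mm) begins 54 mm behind the grasp point. The pads swing forward as they close: fully open they stand 13 mm farther back than shut.
Start: joints at [-0.223, 0.313, 1.498, -0, 1.331, -0.223], TCP at [525.006, -0.014, 248.294] pointing down, gripper open.
Joint ranges: [-2.94, 2.94], [-0.97, 2.17], [0.19, 2.56], [-1.23, 4.37], [0.02, 3.11], [-2.88, 2.88]. Speed limits (rad/s): [2.39, 2.39, 3.01, 3.14, 3.14, 3.14].

## Interface

Orientations are given as a unit quaternion [w, x, y, z].
In Python, from rig import * gives the robot as it stands.
- The arm moves only by the tool step_arm, never from a script. Its argument "commands" is text: rows parted by semicolons, each of 7 numbers parted by spaces: the opening, from 0 (shut) to 1 (fully open), then the shift along the tool's x, y, z in cm, then the turn, a rotation vector about the tool's x, y, z in rad. In form: hand x y z rx ry rz; .... A call has 1 to 20 rows; each row is the pose to reach, as a shift and turn from the pose commanded when the call began, along the tool's axes at that moment; what a row does not reach only later rows make up. A row lasts 1/12 s, in which the tool goes at most 41.7 mm and 7.16 degrees, less where a joint would pass 70% of its speed; a pose out of reach is approached as far as the arm can. A call with a gripper value outside its range is refused whole. The fingers move at their own pace and stop on an object; "newtons" is the grip in N (left out, the last holds). Time passes only in rows, so rows that repeat a pose let the fingers close. It gives the time, the measured TCP pose, the force, the opening and the grip force at its end, in the units of the state.
- sense(): the state, without advancing time (a new reading comes with each control period).
- capture(name): name is "scene" or "side" or "wrist"; returns the picture (420x560x3 uint8, red, green, blue); there is no depth.
- camera_model(name): a dict with "mtx" (3x3 intrinsics, pixels), "k1" (the pictures are not rectified: a ray, as slopes to the right and down, at radius r is drawn at 1 + k1 r^2 times it, then the intrinsics apply), "eye" and "rotation" of the camera in the world. Camera axes: x right, y down, z forward; pixel columns grow to the right and rows downward; lengths in mm; the calibration is good to about 2 mm. A picture is of the moment at which its call begins: read the wrist's pose just before it. camera_model takes no time and is no camera call; for the wrist camera it gives the pose at the moment of the call.
- finish_job(): hands the job in; it is judged then, once.
Trained networks look in the newest picture that a camera, given by its name, has taken for a name from the list of things; names that differ only in an ending like _2 or _b are one class to them, and where a whole thing is asked for, a point or a joint stands for the part that bears it (a point fixed in the world has none). Each returns a list of dicts, best first, with "score" (0 to 1); they miss things now and then, are a little off and sometimes report something else, mostly with a low value. They report only what shows in the picture. A call takes as long as a camera call.
- search_frame(camera, label): "rect" ([centre column, centre row, width, height] in pixels, round what is visible of it).
- trace(camera, label): "mask" (420x560 bool, what is visible of it) and "rect" ([centre column, centre row, width, height] in pixels, round what is visible of it).
- spot_point(camera, label): "xy" ([column, row] in pixels: a listed point, or the origin of a listed thing).
The state is a dict: "time_s": time; "joints": joint angles; "dq": joint speeds; "tau": joint torques, N m; "eef_pos": TCP position; "ee_rot": TCP orientation; "force": force on the tool from outside, world axes, zero at the start; "wrist_torque": the same for the moment, N m; "grip_width": opening from 0.0 (shut) to 1.0 (fully open); "grip_force": force on a finger pad.
Only numpy, scipy, OpenCV 4.12 (cv2) and the standard library are available. Lean on these libraries where they do the work, as an engineer would, in place of code of your own. Each camera call takes 0.05 s, during which the arm holds its last target. There are 200 camera calls.

## Task

The label printer on the workshop bench has run out of labels. Press its release tab down so that the lid springs up a little, then push the lid all the way back, gently and without flinging or forcing it, until it rests fully open by itself, ready for a new roll. Do not press the feed button, and leave everything else on the bench where it is: nothing is to be picked up.

Things in the scene. Friction and masses are not known exactly. Their poses are not given: they have to be found in the camera images.
- printer: Label printer, pale case, grey lid, 220 deep (x) x 150 wide (y) x 139 mm high, stands fast. Origin: centre of its underside; -x is the front (tab, button), +x the back (hinge), z up. On top: front deck 98 mm high (x -110 to -58 mm), then the shut lid (x -55 to +97; lip 100 to 122 mm high, then sloping up to a flat top at 139 with a window). Under the lid: roll bay; parts in it up to 120 mm high.
- tab (a joint): Release tab, a sprung rocker: 0 = at rest, 0.20 rad = fully down. Pressed, the middle of its pad sinks 9 mm in all (and slides 2 mm to the front); the lid is let go after about 5 to 6 mm (0.12 rad). At the middle of the pad 2 N starts it, 4 N holds it fully down; beyond is a firm stop. It comes back up when left.
- tab_top (a point): Middle of the top face of the release tab's pad: a dark ribbed level plate, 24 mm (printer x) x 60 mm (printer y), in the middle of the front deck, 106 mm above the bench, at printer x -90 mm, y 0, i.e. 35 mm in front of the lid's lip. Press it straight down. It moves with the tab.
- lid (a joint): Lid, hinged across the back. 0 = shut, latched. Once the tab is pressed a spring kicks it up to about 0.4 rad, where it stays. 1.85 rad = fully open on its stop, leaning 16 degrees beyond upright. Its weight (about 0.2 kg; 1 to 4 N at the lip) pulls it back to 0.4 until about 1.3 rad; beyond, it falls slowly back on the stop and stays. Damped hinge.
- lid_edge (a point): Middle of the lower edge of the lid's front lip, a wall 4 mm thick as wide as the lid; moves with it, 143 mm before and 10 mm below the hinge axis when shut (100 mm above the bench). At 0.4 rad: 156 mm up, printer x -46 mm, and upright fingers reaching 20 to 40 mm below it can push it back from the front. Open: 250 mm up, x +120. No latch part hangs below it.
- lid_hinge (a point): Middle of the lid's hinge axis, 110 mm above the bench, at printer x +90 mm, y 0.
- feed (a joint): Feed button: 0 = up, 0.003 m = fully pressed (about 3 N). Not to be pressed.
- feed_top (a point): Top of the round dark feed button, 14 mm across, standing 4 mm above the deck at printer x -85 mm, y -55 mm (25 mm beside the tab's pad).
- label_roll: Loose bystander: fresh roll of white labels, standing on end beside or in front of the printer, 64 mm across, 60 mm high. Origin: centre of its underside.
- glue: Loose bystander: white glue bottle, 56 mm across, 150 mm high, beside or in front of the printer. Origin: centre of its underside.
- tape_measure: Loose bystander: black tape measure, 70 x 36 x 62 mm high, beside or in front of the printer. Origin: centre of its underside.
- plane: Loose bystander: bench plane, 230 x 56 mm, 90 mm high, to the side. Origin: centre of its sole.
- filler: Loose bystander: can of wood filler, 84 mm across, 85 mm high, to the side. Origin: centre of its underside.
- screw_box: Loose bystander: open cardboard box of screws, 110 x 80 x 50 mm high, to the side. Origin: centre of its underside.
- screwdriver: Loose bystander: screwdriver lying on the bench to the side.
- square: Loose bystander: try square lying between the robot and the printer, to one side; wooden stock 130 mm, steel blade 200 mm, 18 mm high. Origin: centre of the stock's underside.

How it is judged:
By the outcome, as a careful person would: the job done as asked, in the order asked, and still so for the second after the job is handed in, with the robot touching nothing.
It also fails if it takes over 48 s, if anything falls off the work surface, if the arm or the gripper's body presses on something with over 40 N, if the wrist force passes 120 N, or if a joint passes its speed limit or range.

## Working session

There is one attempt and no reset: what is moved stays moved. The work goes in short steps, Python scripts to look and compute and a tool call to move; the robot and the scene stay as the last step left them, time stands still between calls to the robot, and variables do not carry over. Pictures are saved under pics/ and viewed, at most 10 in all, crops included, and the job is handed in when it is done.

Besides the shell and the picture viewer there is one more tool, called by a JSON object that holds its "api" and its "payload", one argument or row to a line. step_arm: Moves the arm, as the interface text tells. Its arguments: {"type":"object","properties":{"commands":{"type":"string"},"newtons":{"type":"number"}},"required":["commands"]}

```bash
mkdir -p pics; cat > h.py <<'E'
from rig import *
import numpy as np, cv2
def ray(cam,px):
    m=camera_model(cam); K=np.array(m["mtx"]); k=m["k1"]
    d=np.linalg.inv(K)@[px[0],px[1],1]; s=d[:2].copy()
    for _ in range(20): s=d[:2]/(1+k*(s@s))
    return np.array(m["eye"],float), np.array(m["rotation"])@[s[0],s[1],1]
def atz(cam,px,z):
    e,d=ray(cam,px); return e+d*(z-e[2])/d[2]
def save(cam,name):
    im=capture(cam); cv2.imwrite(f"pics/{name}.png",im[:,:,::-1]); return im
E
python3 - <<'E'
from h import *
a=save("scene","s1");b=save("side","d1")
for c in("scene","side"):
    print(c,camera_model(c)["eye"])
    for l,z in(("tab_top",106),("lid_edge",100),("lid_hinge",110),("feed_top",102),("printer",0)):
        for r in spot_point(c,l)[:2]: print(l,r["score"],np.round(r["xy"]),np.round(atz(c,r["xy"],z)))
print({k:np.round(v,3) for k,v in sense().items()})
E
```

```text
scene [1210.28176263  254.76269012 1194.0565092 ]Traceback (most recent call last):
  File "<stdin>", line 6, in <module>
  File "h.py", line 9, in atz
    e,d=ray(cam,px); return e+d*(z-e[2])/d[2]
        ~~~^^^^^^^^
  File "h.py", line 7, in ray
    return np.array(m["eye"],float), np.array(m["rotation"])@[s[0],s[1],1]
                                     ~~~~~~~~~~~~~~~~~~~~~~~^~~~~~~~~~~~~~
ValueError: matmul: Input operand 1 has a mismatch in its core dimension 0, with gufunc signature (n?,k),(k,m?)->(n?,m?) (size 3 is different from 4)
```

```bash
python3 -c "
import cv2,numpy as np
a=cv2.imread('pics/s1.png');b=cv2.imread('pics/d1.png')
cv2.imwrite('pics/both.png',cv2.resize(np.hstack([a,b]),(800,300)))"
```

```text
(no output)
```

View pics/s1.png

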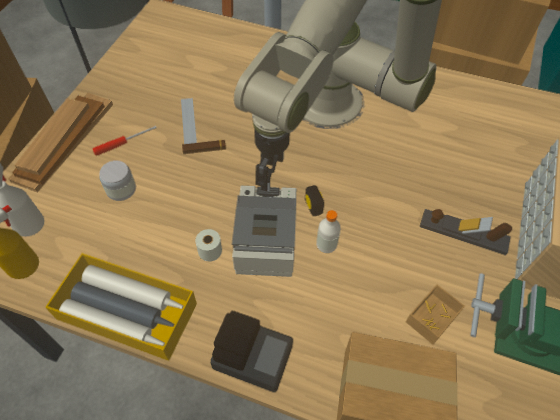

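View pics/d1.png

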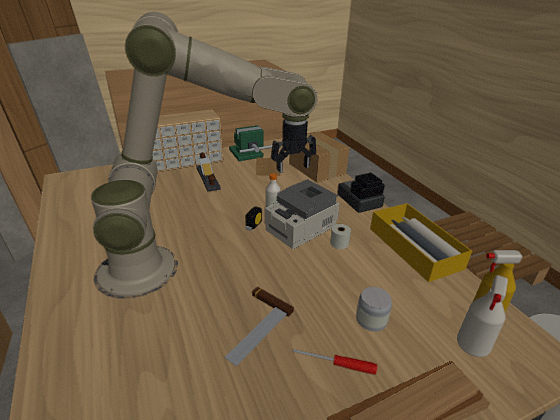

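The scene view shows the printer (cols 233–298, rows 185–275) with its front towards the robot and the gripper over the front deck. Tape and glue stand on its right in the picture, the label roll on its left at (208,245). The side view shows the printer at (300,212). The camera rotation is a quaternion, so I'll fix the helper.

```bash
sed -i 's/np.array(m\["rotation"\])@/R(m["rotation"])@/' h.py; cat >> h.py <<'E'
from scipy.spatial.transform import Rotation
def R(q): return Rotation.from_quat(np.roll(q,-1)).as_matrix()
E
python3 - <<'E'
from h import *
save("wrist","w1")
for c in("scene","side","wrist"):
    if c!="wrist": capture(c)
    print(c,np.round(camera_model(c)["eye"]))
    for l,z in(("tab_top",106),("lid_edge",100),("lid_hinge",110),("feed_top",102),("printer",0),("label_roll",0),("glue",0),("tape_measure",0)):
        for r in spot_point(c,l)[:1]: print(l,round(r["score"],2),np.round(r["xy"]),np.round(atz(c,r["xy"],z)))
s=sense();print({k:np.round(v,3) for k,v in s.items()});print(R(s["ee_rot"]).round(3))
E
```

```text
scene [1210.  255. 1194.]
tab_top 0.71 [266. 192.] [484. -32. 106.]
lid_edge 0.55 [264. 204.] [517. -26. 100.]
lid_hinge 0.83 [264. 251.] [653.  25. 110.]
feed_top 0.39 [249. 191.] [494. -78. 102.]
printer 0.79 [264. 237.] [556. -11.  -0.]
label_roll 0.94 [208. 249.] [ 642. -141.    0.]
glue 0.79 [326. 242.] [514. 152.   0.]
tape_measure 0.6 [314. 210.] [424.  87.   0.]
side [  25. -994.  801.]
tab_top 0.62 [283. 214.] [474. -39. 106.]
lid_edge 0.64 [289. 209.] [509. -12. 100.]
lid_hinge 0.42 [207. 175.] [313. 312. 110.]
printer 0.62 [269. 170.] [633. 459.   0.]
label_roll 0.79 [337. 244.] [ 636. -135.    0.]
glue 0.54 [274. 207.] [529. 163.   0.]
tape_measure 0.74 [323. 196.] [752. 162.   0.]
wrist [524.  68. 374.]
tab_top 0.8 [225. 230.] [479. -31. 106.]
lid_edge 0.94 [265. 219.] [513. -22. 100.]
lid_hinge 0.66 [425. 170.] [649.  25. 110.]
feed_top 0.5 [248. 279.] [497. -81. 102.]
printer 0.86 [310. 176.] [564.  -2.   0.]
label_roll 0.71 [274.  35.] [521. 152.   0.]
glue 0.57 [274.  34.] [522. 153.   0.]
tape_measure 0.7 [179. 100.] [415.  86.   0.]
{'time_s': np.float64(1.5), 'joints': array([-0.223,  0.313,  1.498,  0.   ,  1.331, -0.223]), 'dq': array([ 0.   ,  0.002,  0.001, -0.001,  0.   , -0.001]), 'tau': array([  0.   , -41.216, -25.99 ,  -0.   ,   0.   ,   0.   ]), 'eef_pos': array([ 5.25010e+02, -1.50000e-02,  2.48259e+02]), 'ee_rot': array([-0.   ,  0.707,  0.707, -0.   ]), 'force': array([-0.041, -0.483,  0.125]), 'wrist_torque': array([ 0.002, -0.008, -0.026]), 'grip_force': np.float64(0.0), 'grip_width': np.float64(1.002)}
[[-0.  1. -0.]
 [ 1.  0.  0.]
 [ 0. -0. -1.]]
```

View pics/w1.png

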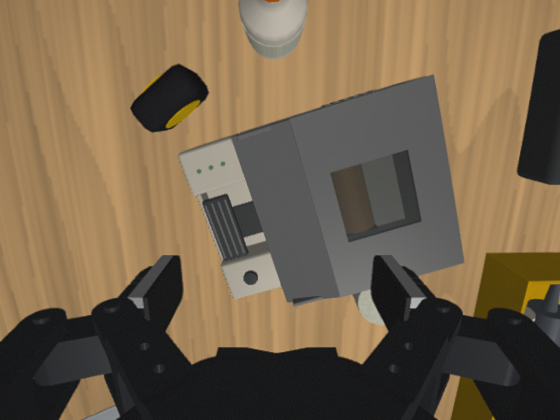

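The wrist view shows the ribbed tab at (225,228) and the feed button at (250,277); the lid is shut. All three cameras agree: tab about (480,-31), hinge about (650,25), distance 179 mm (should be 180), yaw about 0.315. Next I'll work out the hover pose: hand shut, aligned with the printer and leaning back 0.3 rad to stay clear of the lid.

```bash
cat >> h.py <<'E'
YAW=0.315; U=np.array([np.cos(YAW),np.sin(YAW),0]); V=np.array([-np.sin(YAW),np.cos(YAW),0]); O=np.array([565.,-3,0])
def Rt(t):
    z=U*np.sin(t)-np.array([0,0,np.cos(t)]); y=U*np.cos(t)+np.array([0,0,np.sin(t)])
    return np.c_[np.cross(y,z),y,z]
def move(px,pz,t,py=0,p0=None,R0=None,tip=17):
    "row from (p0,R0) to put the fingertip at printer coordinates"
    s=sense(); p0=s["eef_pos"] if p0 is None else p0; R0=R(s["ee_rot"]) if R0 is None else R0
    T=Rt(t); p=O+U*px+V*py+[0,0,pz]-T[:,2]*tip
    return np.r_[R0.T@(p-p0)/10,Rotation.from_matrix(R0.T@T).as_rotvec()].round(3)
def tip_pr(tip=17):
    s=sense(); p=s["eef_pos"]+R(s["ee_rot"])[:,2]*tip-O; return np.round([p@U,p@V,p[2]],1)
E
python3 - <<'E'
from h import *
print(move(-88,130,.3),tip_pr())
E
```

```text
[-3.181 -4.845 10.202 -0.298  0.047 -0.313] [-37.1  15.2 231.3]
```

{"api": "step_arm", "payload": {
  "commands": "0 -3.2 -4.8 3 -0.3 0.05 -0.31; 0 -3.2 -4.8 3 -0.3 0.05 -0.31; 0 -3.2 -4.8 3 -0.3 0.05 -0.31; 0 -3.2 -4.8 3 -0.3 0.05 -0.31; 0 -3.2 -4.8 3 -0.3 0.05 -0.31; 0 -3.2 -4.8 5 -0.3 0.05 -0.31; 0 -3.2 -4.8 7 -0.3 0.05 -0.31; 0 -3.2 -4.8 8.5 -0.3 0.05 -0.31; 0 -3.2 -4.8 9.5 -0.3 0.05 -0.31; 0 -3.2 -4.8 10.2 -0.3 0.05 -0.31; 0 -3.2 -4.8 10.2 -0.3 0.05 -0.31; 0 -3.2 -4.8 10.2 -0.3 0.05 -0.31",
  "newtons": 20
}}

```text
time_s: 2.5
eef_pos: [477.4, -32.0, 146.6]
ee_rot: [0.088, 0.582, 0.799, 0.123]
force: [-0.1, -0.0, 0.8]
grip_width: 0.0
grip_force: 0.0
```

```bash
python3 - <<'E'
from h import *
print(tip_pr(),sense()["force"])
w=save("wrist","w2"); 
for l,z in(("tab_top",106),("lid_edge",100),("lid_hinge",110),("feed_top",102)):
    for r in spot_point("wrist",l)[:1]:
        q=atz("wrist",r["xy"],z); print(l,round(r["score"],2),np.round(r["xy"]),np.round(q),np.round([(q-O)@U,(q-O)@V]))
d=capture("side")[150:270,220:380]; d=cv2.resize(d,None,fx=3.5,fy=3.5)
cv2.imwrite("pics/c2.png",cv2.resize(np.hstack([w,d]),(800,300))[:,:,::-1])
for l in("tab_top",):
    for z in (106,): print(move(-88,106,.3))
E
```

```text
[-87.2  -0.4 130.4] [-0.06503561 -0.04002264  0.79916964]
tab_top 0.75 [260. 239.] [479. -29. 106.] [-90.   2.]
lid_edge 0.74 [316. 230.] [514. -19. 100.] [-54.   1.]
[ 3.800e-02 -7.810e-01  2.322e+00  3.000e-03 -1.000e-03 -3.000e-03]
```

View pics/c2.png

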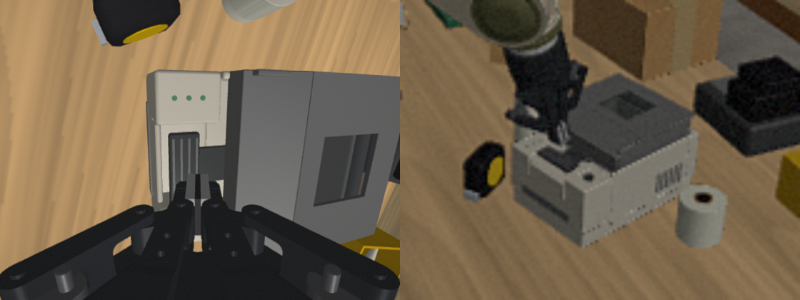

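The shut fingers stand over the pad in both views. The tab measures (-90, 2) in the printer frame, as it should. I'll press straight down.

{"api": "step_arm", "payload": {
  "commands": "0 0 -0.18 0.57 0 0 0; 0 0 -0.35 1.15 0 0 0; 0 0 -0.47 1.53 0 0 0; 0 0 -0.53 1.72 0 0 0; 0 0 -0.59 1.91 0 0 0; 0 0 -0.62 2.01 0 0 0; 0 0 -0.65 2.1 0 0 0; 0 0 -0.68 2.2 0 0 0; 0 0 -0.71 2.29 0 0 0; 0 0 -0.71 2.29 0 0 0"
}}

```text
time_s: 3.63
eef_pos: [477.0, -32.0, 122.3]
ee_rot: [0.088, 0.582, 0.799, 0.123]
force: [-2.0, 0.0, 1.9]
grip_width: -0.002
grip_force: 1.1
```

```bash
python3 - <<'E'
from h import *
print(tip_pr(),sense()["force"])
E
```

```text
[-87.5  -0.3 106.1] [-1.95069459  0.03720933  1.94493279]
```

{"api": "step_arm", "payload": {
  "commands": "0 0 -0.03 0.1 0 0 0; 0 0 -0.06 0.19 0 0 0; 0 0 -0.09 0.29 0 0 0; 0 0 -0.12 0.38 0 0 0; 0 0 -0.15 0.48 0 0 0; 0 0 -0.18 0.57 0 0 0; 0 0 -0.18 0.57 0 0 0"
}}

```text
time_s: 4.22
eef_pos: [476.9, -31.9, 116.2]
ee_rot: [0.088, 0.582, 0.799, 0.123]
force: [-2.9, -0.7, 3.8]
grip_width: 0.001
grip_force: 2.0
```

```bash
python3 - <<'E'
from h import *
print(tip_pr(),sense()["force"])
d=capture("side")[130:270,200:400]; cv2.imwrite("pics/c3.png",cv2.resize(d,None,fx=3,fy=3)[:,:,::-1])
for c in("side",):
  for r in spot_point(c,"lid_edge")[:1]: print(r)
E
```

```text
[-87.6  -0.2  99.9] [-2.88637972 -0.66714075  3.82045388]
{'xy': [291.0, 195.0], 'score': 0.88}
```

View pics/c3.png

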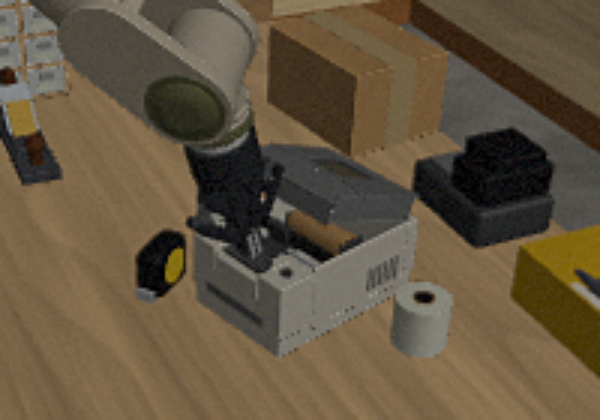

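The lid has sprung up, with the roll bay visible at about (320,230) in the crop, and the press took only about 5 N. I'll back off along the tool axis, then lean further (0.5 rad) for the push.

```bash
python3 - <<'E'
from h import *
print(move(-97,135,.3),move(-97,135,.5),move(-75,132,.5), move(-60,132,.5))
E
```

```text
[ 3.200e-02  1.470e-01 -3.612e+00  3.000e-03 -2.000e-03 -3.000e-03] [ 3.100e-02 -1.910e-01 -3.579e+00 -1.970e-01 -2.000e-03 -3.000e-03] [ 3.500e-02  1.820e+00 -2.637e+00 -1.970e-01 -2.000e-03 -3.000e-03] [ 3.800e-02  3.251e+00 -2.190e+00 -1.970e-01 -2.000e-03 -3.000e-03]
```

{"api": "step_arm", "payload": {
  "commands": "0 0 0 -0.6 0 0 0; 0 0 0 -1.5 0 0 0; 0 0 0 -2.6 0 0 0; 0 0 0.1 -3.6 0 0 0; 0 0 -0.2 -3.6 -0.1 0 0; 0 0 -0.2 -3.6 -0.2 0 0; 0 0 0.8 -3.1 -0.2 0 0; 0 0 1.8 -2.6 -0.2 0 0; 0 0 2.5 -2.4 -0.2 0 0; 0 0 3.2 -2.2 -0.2 0 0; 0 0 3.2 -2.2 -0.2 0 0"
}}

```text
time_s: 5.23
eef_pos: [501.4, -24.1, 147.3]
ee_rot: [0.145, 0.569, 0.783, 0.202]
force: [-0.3, 0.7, 0.1]
grip_width: 0.001
grip_force: 0.0
```

```bash
python3 - <<'E'
from h import *
print(tip_pr(),sense()["force"])
d=capture("side")[130:270,200:400]; cv2.imwrite("pics/c4.png",cv2.resize(d,None,fx=3,fy=3)[:,:,::-1])
s=sense();p0=s["eef_pos"];R0=R(s["ee_rot"])
for th in np.arange(.4,1.86,.1):
    f=th-.07; ex,ez=90-143.3*np.cos(f),110+143.3*np.sin(f)
    print(round(th,2),move(ex+.8,ez-24.6,.5,0,p0,R0))
E
```

```text
[-58.8  -0.3 132.4] [-0.31190614  0.72398814  0.12926802]
0.4 [ 0.01   1.286  0.734  0.003 -0.002 -0.002]
0.5 [ 1.400e-02  2.392e+00 -1.760e-01  3.000e-03 -2.000e-03 -2.000e-03]
0.6 [ 1.800e-02  3.584e+00 -9.700e-01  3.000e-03 -2.000e-03 -2.000e-03]
0.7 [ 2.100e-02  4.849e+00 -1.642e+00  3.000e-03 -2.000e-03 -2.000e-03]
0.8 [ 2.400e-02  6.175e+00 -2.184e+00  3.000e-03 -2.000e-03 -2.000e-03]
0.9 [ 2.700e-02  7.548e+00 -2.592e+00  3.000e-03 -2.000e-03 -2.000e-03]
1.0 [ 3.000e-02  8.955e+00 -2.860e+00  3.000e-03 -2.000e-03 -2.000e-03]
1.1 [ 3.3000e-02  1.0382e+01 -2.9860e+00  3.0000e-03 -2.0000e-03 -2.0000e-03]
1.2 [ 3.5000e-02  1.1814e+01 -2.9690e+00  3.0000e-03 -2.0000e-03 -2.0000e-03]
1.3 [ 3.8000e-02  1.3238e+01 -2.8090e+00  3.0000e-03 -2.0000e-03 -2.0000e-03]
1.4 [ 3.9000e-02  1.4638e+01 -2.5080e+00  3.0000e-03 -2.0000e-03 -2.0000e-03]
1.5 [ 4.1000e-02  1.6001e+01 -2.0680e+00  3.0000e-03 -2.0000e-03 -2.0000e-03]
1.6 [ 4.2000e-02  1.7314e+01 -1.4950e+00  3.0000e-03 -2.0000e-03 -2.0000e-03]
1.7 [ 4.3000e-02  1.8563e+01 -7.9400e-01  3.0000e-03 -2.0000e-03 -2.0000e-03]
1.8 [ 4.3000e-02  1.9736e+01  2.9000e-02  3.0000e-03 -2.0000e-03 -2.0000e-03]
```

View pics/c4.png

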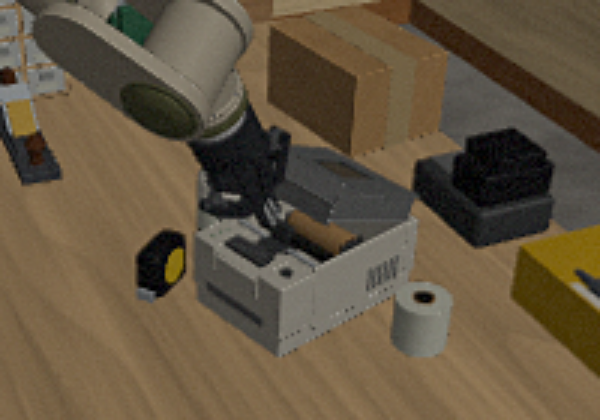

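The lid is still up and the fingers are just in front of its lip, at about (275,215) in the crop. I'll begin pushing slowly along the edge's arc.

{"api": "step_arm", "payload": {
  "commands": "0 0 0.5 0.3 0 0 0; 0 0 0.9 0.5 0 0 0; 0 0 1.3 0.7 0 0 0; 0 0 1.65 0.4 0 0 0; 0 0 2 0.1 0 0 0; 0 0 2.4 -0.2 0 0 0; 0 0 2.8 -0.45 0 0 0; 0 0 3.2 -0.7 0 0 0; 0 0 3.6 -1 0 0 0; 0 0 3.6 -1 0 0 0"
}}

```text
time_s: 6.12
eef_pos: [526.0, -16.5, 174.2]
ee_rot: [0.146, 0.57, 0.783, 0.202]
force: [-0.4, -0.7, 1.5]
grip_width: 0.001
grip_force: 0.6
```

```bash
python3 - <<'E'
from h import *
print(tip_pr(),sense()["force"])
d=capture("side")[130:270,200:400]; cv2.imwrite("pics/c5.png",cv2.resize(d,None,fx=3,fy=3)[:,:,::-1])
E
```

```text
[-33.1  -0.8 159.3] [-0.40927487 -0.67423631  1.4938791 ]
```

View pics/c5.png

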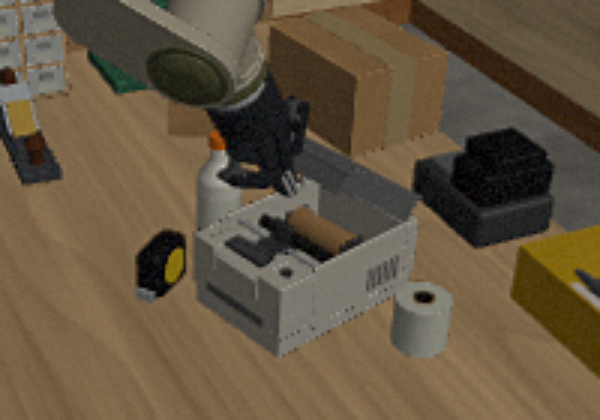

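The lid is being raised by the fingers, at about (300,185), with only light force. I'll carry on along the arc.

{"api": "step_arm", "payload": {
  "commands": "0 0 0.4 -0.25 0 0 0; 0 0 0.8 -0.5 0 0 0; 0 0 1.3 -0.7 0 0 0; 0 0 1.7 -0.9 0 0 0; 0 0 2.1 -1.05 0 0 0; 0 0 2.6 -1.2 0 0 0; 0 0 3.05 -1.35 0 0 0; 0 0 3.5 -1.5 0 0 0; 0 0 3.95 -1.6 0 0 0; 0 0 4.4 -1.7 0 0 0; 0 0 4.9 -1.8 0 0 0; 0 0 5.4 -1.9 0 0 0; 0 0 5.9 -1.95 0 0 0; 0 0 6.35 -2 0 0 0; 0 0 6.8 -2 0 0 0; 0 0 6.8 -2 0 0 0"
}}

```text
time_s: 7.5
eef_pos: [573.6, -1.1, 223.9]
ee_rot: [0.146, 0.57, 0.783, 0.202]
force: [0.6, 0.1, 0.4]
grip_width: 0.0
grip_force: 0.1
```

```bash
python3 - <<'E'
from h import *
print(tip_pr(),sense()["force"],sense()["joints"])
d=capture("side")[110:270,200:400]; cv2.imwrite("pics/c6.png",cv2.resize(d,None,fx=3,fy=3)[:,:,::-1])
E
```

```text
[ 17.   -0.8 209. ] [0.59151215 0.05761262 0.37445012] [-0.33177324  0.23612876  1.74828275  0.42332243  0.78945727 -0.88892604]
```

View pics/c6.png

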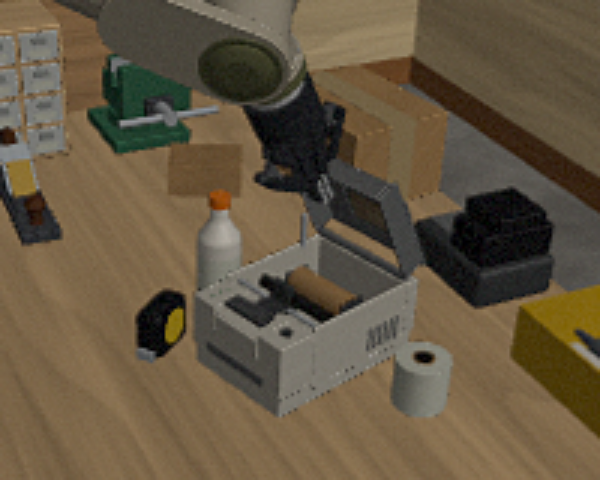

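The lid stands at about 1.1 rad with the fingers behind its edge. I'll continue past the balance point, slowly.

{"api": "step_arm", "payload": {
  "commands": "0 0 0.5 0 0 0 0; 0 0 1 0 0 0 0; 0 0 1.4 0 0 0 0; 0 0 1.9 0.05 0 0 0; 0 0 2.4 0.1 0 0 0; 0 0 2.85 0.2 0 0 0; 0 0 3.3 0.3 0 0 0; 0 0 3.8 0.4 0 0 0; 0 0 4.25 0.5 0 0 0; 0 0 4.7 0.6 0 0 0; 0 0 5.15 0.75 0 0 0; 0 0 5.6 0.9 0 0 0; 0 0 6 1.1 0 0 0; 0 0 6.45 1.3 0 0 0; 0 0 6.9 1.5 0 0 0; 0 0 7.3 1.7 0 0 0; 0 0 7.7 1.95 0 0 0; 0 0 8.1 2.2 0 0 0; 0 0 8.1 2.2 0 0 0"
}}

```text
time_s: 9.13
eef_pos: [651.1, 24.1, 242.8]
ee_rot: [0.145, 0.57, 0.783, 0.202]
force: [-0.2, -0.2, -0.1]
grip_width: -0.004
grip_force: 0.0
```

```bash
python3 - <<'E'
from h import *
print(tip_pr(),sense()["force"])
capture("side"); capture("scene")
for c in("side","scene"):
  for r in spot_point(c,"lid_edge")[:1]: print(c,r["xy"],r["score"],atz(c,r["xy"],250),O+U*120+[0,0,250])
E
```

```text
[ 98.4  -0.9 227.9] [-0.16474767 -0.24809094 -0.09571285]
side [331.8, 154.5] 0.83 [689.62817096  34.38420498 250.        ] [679.09556547  34.17797655 250.        ]
scene [259.6, 230.4] 0.94 [681.34964252  28.73977945 250.        ] [679.09556547  34.17797655 250.        ]
```

The lid edge is measured at the fully open position in both cameras. I'll retreat backwards, then up.

{"api": "step_arm", "payload": {
  "commands": "0 0 -1 -0.5 0 0 0; 0 0 -2.6 -1.4 0 0 0; 0 0 -4.4 -2.4 0 0 0; 0 0 -6.2 -3.5 0 0 0; 0 0 -7.5 -5 0 0 0; 0 0 -8 -7 0 0 0; 0 0 -8 -9 0 0 0; 0 0 -7.8 -10.5 0 0 0; 0 0 -7.8 -10.5 0 0 0; 0 0 -7.8 -10.5 0 0 0; 0 0 -7.8 -10.5 0 0 0; 0 0 -7.8 -10.5 0 0 0; 0 0 -7.8 -10.5 0 0 0; 0 0 -7.8 -10.5 0 0 0; 0 0 -7.8 -10.5 0 0 0; 0 0 -7.8 -10.5 0 0 0"
}}

```text
time_s: 10.67
eef_pos: [537.4, -12.9, 297.2]
ee_rot: [0.145, 0.57, 0.783, 0.202]
force: [0.1, 0.5, 0.1]
grip_width: 0.002
grip_force: 0.0
```

```bash
python3 - <<'E'
from h import *
print(tip_pr(),sense()["force"])
a=capture("side")[90:300,190:470]; b=capture("scene")[130:340,130:410]
cv2.imwrite("pics/c7.png",cv2.resize(np.hstack([a,b]),(800,300))[:,:,::-1])
for c in("side","scene"):
  for r in spot_point(c,"lid_edge")[:1]: print(c,r["xy"],r["score"],atz(c,r["xy"],250))
E
```

```text
[-21.1  -0.8 282.3] [0.10549015 0.49609176 0.07152531]
side [327.7, 155.2] 0.97 [673.59192467  34.681108   250.        ]
scene [257.7, 229.2] 0.83 [679.93704315  23.76571581 250.        ]
```

View pics/c7.png

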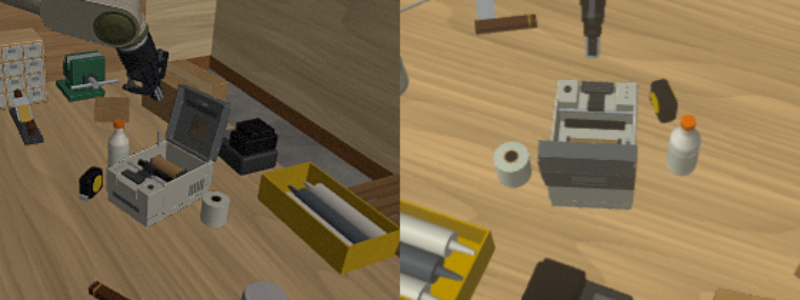

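Both views show the lid leaning back fully open by itself, with the gripper clear and the roll, glue and tape standing where they were. Handing in.

```bash
python3 -c "
from rig import *
print(finish_job())"
```

```text
the job is handed in; nothing more can be done
None
```

The job is handed in at about 11 s: I pressed the release tab and pushed the lid gently back until it rested fully open by itself. The feed button was not pressed, and nothing else on the bench was touched.

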